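# Roll down the edging strip on a glider footstool

## Task

The glider footstool has just had a new pale wood edging strip glued along the bowed front of its seat. Take the edging roller, set its wheel against the left end of the strip (your left, facing the stool) and roll it once along to the right end, pushing straight in on the edge at about 8.5 N (between 7 and 10) all the way although the seat glides away from you, never lifting off, never touching the seat with the hand and never driving it to the end of its rails. Stop on the right end and finish there, still holding the roller pressed on with the same push and the seat at rest; leave the other things on the table alone.

Things in the scene. Friction and masses are not known exactly. Their poses are not given: they have to be found in the camera images.
- base: fixed sled base of the footstool, brown wooden runners 460 mm long with two dished steel rails on which the seat rolls. Origin on the table under its middle; x points away from the robot (the way the seat glides when pushed), y to the left along the stool's width, z up. The rails end, with a slam, at 200 mm of glide either way.
- seat: gliding part of the footstool: wooden top board 380 mm wide, 45 mm thick, 380 mm deep in the middle, over a closed storage box of hand weights. Origin at the centre of the board's underside, at rest 200 mm straight above the base's origin; x into the stool, y left, z up. Front edge vertical, bowed out to the robot: circle arc of radius 430 mm, foremost at x = -190, y = 0.
- edge_mid (a point): foremost point of the front edge, half way up (seat x = -190, y = 0, z = 22.5 mm), axes as the seat. Seen here the seat is a sprung mass: nominal 12 kg, but anything from 6 to 25 kg with its contents, and return stiffness nominal 118 N/m, in proportion to the mass (59 to 248 N/m); free swing of 2.1 s period, damping 5.5 N s/m, dry friction 0.3 N.
- strip_left (a point): left end of the pale strip on the front edge, half way up (seat x = -163, y = 150 mm). The strip covers the edge from here to the right end, 306 mm along the arc. The arc's centre lies in the seat at x = 240, y = 0: with the roller's wheel touching the edge the wheel's axis is 455 mm from there, level.
- strip_right (a point): right end of the pale strip on the front edge, half way up (seat x = -163, y = -150 mm). The rails are dished, so the seat moves as if hung 1.07 m above its origin: pushed away by 100 mm it tips about 0.094 rad, its front edge dips about 13 mm and its back edge rises about 22 mm.
- roller: edging roller, 130 mm tall, 0.32 kg, standing upright on the flat face of its wheel: below a black smooth hard plastic wheel, 50 mm across and 30 mm high, turning freely on the upright axis, then a 26 mm steel collar, then a square oak handle 30 x 30 mm from 55 to 130 mm height. Origin at the centre of the underside; x and y square to the handle's faces, z up along the handle.
- roller_wheel (a point): centre of the roller's wheel, 15 mm above the roller's underside on its axis. Wheel radius 25 mm.
- roller_grip (a point): on the handle, 100 mm above the roller's underside, the place to grip it.
- glue: white glue bottle, 58 mm across, 150 tall; not to be moved.
- mug: white tea mug, 80 mm across, 100 tall, with a handle, on the coaster; not to be moved.
- tape: ring of masking tape, 100 mm across, 25 tall, lying flat; not to be moved.
- coaster: cork coaster, 105 x 105 x 6 mm; not to be moved.
- sandblock: cork sanding block, 110 x 60 x 35 mm; not to be moved.
Things that resemble listed ones, but are neither listed nor needed, are in the scene too. Leave any yellow look-alike of the roller alone.

How it is judged:
On the way, in this order (a step that is already met when the one before it is completed fails the run):
1. the roller's wheel is pressed on the left end of the strip (within 25 mm of the end) with 7 to 10 N for 0.4 s (contact force between roller and seat between 7 and 10 N and y of roller_wheel in the frame of seat between 0.125 and 0.165 m), for 0.4 s.
2. the wheel rolls on with 7 to 10 N past the middle of the strip's left half (contact force between roller and seat between 7 and 10 N and y of roller_wheel in the frame of seat between 0.05 and 0.09 m), for 0.25 s.
3. the wheel rolls on with 7 to 10 N past the middle of the strip (contact force between roller and seat between 7 and 10 N and y of roller_wheel in the frame of seat between -0.02 and 0.02 m), for 0.25 s.
4. the wheel rolls on with 7 to 10 N past the middle of the strip's right half (contact force between roller and seat between 7 and 10 N and y of roller_wheel in the frame of seat between -0.09 and -0.05 m), for 0.25 s.
5. the wheel rests on the right end of the strip (within 25 mm of the end) with 7 to 10 N and the seat at rest (under 25 mm/s), for 1 s (contact force between roller and seat between 7 and 10 N and y of roller_wheel in the frame of seat between -0.165 and -0.125 m and linear speed of seat below 0.025 m/s), for 1 s.
At the end, for the whole second after the job is handed in: The roller, held upright (within 0.3 rad) in the fingers, presses on the right end of the strip (wheel 125 to 165 mm right of the seat's middle) with 7 to 10 N, the seat is at rest (under 25 mm/s), and the other things are within 30 mm of where they were (all of step 5 and contact force between the fingers and roller above 2 N and angle between roller's own z axis and vertical below 0.3 rad and not (distance of any of glue, mug, tape, coaster, sandblock from where it was at the start of the episode above 0.03 m)); the arm keeps its last pose, push and grip.
It fails at once if on the strip, between 30 mm from either end, the push falls below 5 N or the wheel lifts off (y of roller_wheel in the frame of seat between -0.12 and 0.12 m and x of roller_wheel in the frame of seat between -0.222 and -0.17 m and z of roller_wheel in the frame of seat between -0.01 and 0.055 m and contact force between roller and seat below 5 N).
It fails at once if the roller is pushed against the seat with more than 12.5 N (contact force between roller and seat above 12.5 N).
It fails at once if the seat is driven to the end of its rails (more than 190 mm from rest) (x of seat in the frame of base above 0.19 m or x of seat in the frame of base below -0.19 m).
It fails at once if the hand or arm touches the seat (contact force between any of the fingers, the arm and seat above 1 N).
It fails at once if another thing on the table is moved by more than 30 mm (distance of any of glue, mug, tape, coaster, sandblock from where it was at the start of the episode above 0.03 m).
It also fails if it takes over 72 s, if anything falls off the work surface, if the arm or the gripper's body presses on something with over 40 N, if the wrist force passes 120 N, or if a joint passes its speed limit or range.

## Robot

A 7-joint arm with a two-finger parallel gripper is mounted at the origin on the work surface. World frame = base frame: x ahead of the robot, y to its left, z up, the work surface at z = 0. Lengths are in m, angles in rad, forces in N, time in s.
With the tool pointing down it reaches from about 0.4 to 0.75 m from the base axis. Payload 19.5 kg.
Tool frame: the origin (TCP) lies on the centre line of the jaws, within the pads' length; the fingertips stand 19 mm ahead of it and the grasp point (between the pads) is the TCP; z points along the fingers, y is the direction in which the jaws open and shut (so a half turn about z gives the same grasp; the last joint's range is limited). The gripper opens to 85 mm and grips with 20 to 120 N. Pads are 22 mm wide; open, the fingers measure 114 mm over their backs; the gripper's body (76 mm by 85 mm) begins 54 mm behind the grasp point. The pads swing forward as they close: fully open they stand 13 mm farther back than shut.
Start: joints at [1.086, 0.707, -0.028, 1.485, 0.022, 0.951, -0.075], TCP at [0.246, -0.52, 0.25] pointing down, gripper open.
Joint ranges: [-2.71, 2.71], [-0.32, 2.16], [-1.57, 1.52], [0, 2.45], [-1.46, 4.6], [0, 2.02], [-2.83, 2.83]. Speed limits (rad/s): [1.89, 1.89, 2.57, 2.57, 3.01, 3.01, 3.01].

## Interface

Orientations are given as a unit quaternion [x, y, z, w].
In Python, from bench import get_obs, get_image, sign_off gives the robot as it stands. The module is installed in compiled form; this text tells all that it offers.
- The arm moves only by the shell command python3 -m crank 'ROWS'. ROWS is JSON, a list of rows, each an object of numbers: "grip": the opening, from -1 (shut) to 1 (fully open); "x", "y", "z": the shift along the tool's x, y, z in units of 0.15 m (1.0 is 0.15 m); "wx", "wy", "wz": the turn, a rotation vector about the tool's x, y, z in units of 45 degrees (1.0 is 45 degrees). In form: [{"grip": .., "x": .., "y": .., "z": .., "wx": .., "wy": .., "wz": ..}, ...]. A call has 1 to 5 rows; each row shifts and turns the commanded pose from where the row before left it, along the tool's axes as they then stand; what a row does not reach is not made up. A row lasts 1/8 s, in which the tool goes at most 62.5 mm and 10.7 degrees, less where a joint would pass 70% of its speed; a pose out of reach is approached as far as the arm can. A call with a number of a shift or a turn outside -1 to 1 is refused whole. A call with a gripper value outside its range is refused whole. The fingers move at their own pace and stop on an object; the grip force is fixed at half the most. Time passes only in rows, so rows that do not move let the fingers close. It gives the time, the measured TCP pose, the force and the opening at its end, in the units of the state.
- get_obs(): the state, without advancing time (a new reading comes with each control period).
- get_image(name): name is "scene" or "top" or "wrist"; returns a dict with "img" (480x640x3 uint8, red, green, blue), "mtx" (3x3 intrinsics, pixels), "pose" (4x4, takes a point from camera to world coordinates). Camera axes: x right, y down, z forward; pixel columns grow to the right and rows downward; lengths in m; the calibration is good to about 2 mm. The wrist camera is an equidistant fisheye: a pixel r from the principal point sees the ray r / f radians off the axis. A picture is of the moment at which its call begins. There is no depth.
- sign_off(): hands the job in, once; it reports no verdict.
The state is a dict: "time_s": time; "q": joint angles; "joint_velocities": joint speeds; "effort": joint torques, N m; "eef_pos": TCP position; "tcp_rot": TCP orientation; "contact_force": force on the tool from outside, world axes, zero at the start; "torque": the same for the moment, N m; "width": finger opening in m.
Only numpy, scipy, OpenCV 4.12 (cv2) and the standard library are available. Lean on these libraries where they do the work, as an engineer would, in place of code of your own. Each camera call takes 0.05 s, during which the arm holds its last target. There are 200 camera calls.

## Working session

There is one attempt and no reset: what is moved stays moved. The work goes in short steps, Python scripts to look and compute and a shell command to move; the robot and the scene stay as the last step left them, time stands still between calls to the robot, and variables do not carry over. Pictures are saved under pics/ and viewed, about 8 in all and at most 12, crops included, and the job is handed in when it is done.

```bash
mkdir -p pics
python3 - <<'E'
from bench import *
import cv2,numpy as np
np.set_printoptions(precision=4,suppress=True)
o=get_obs();print(o)
for n in("scene","top"):
    d=get_image(n);cv2.imwrite(f"pics/{n}0.png",d["img"][:,:,::-1]);print(n,d["mtx"],d["pose"])
E
```

```text
{'time_s': 0.0, 'q': array([ 1.0863,  0.7071, -0.0276,  1.485 ,  0.022 ,  0.9509, -0.0755]), 'joint_velocities': array([ 0.    , -0.001 ,  0.0002,  0.002 , -0.0016, -0.0006,  0.0001]), 'effort': array([ -0.0004, -88.3195,   1.2345, -23.616 ,   0.0169,   0.0066,
         0.    ]), 'eef_pos': array([ 0.2463, -0.5193,  0.2498]), 'tcp_rot': array([ 0.9756,  0.2196, -0.0001, -0.0005]), 'contact_force': array([-0.3751, -0.2108, -0.8914]), 'torque': array([-0.0369, -0.053 ,  0.0032]), 'width': 0.08547819358307149}
scene [[558.2172   0.     317.2862]
 [  0.     558.2172 242.9284]
 [  0.       0.       1.    ]] [[-0.3264  0.5721 -0.7524  1.6586]
 [ 0.9452  0.2084 -0.2515  0.3914]
 [ 0.013  -0.7932 -0.6088  1.0434]
 [ 0.      0.      0.      1.    ]]
top [[462.7254   0.     323.504 ]
 [  0.     462.7254 239.1679]
 [  0.       0.       1.    ]] [[ 0.0003 -0.9934  0.1147  0.4074]
 [-1.     -0.0002  0.0011 -0.0012]
 [-0.001  -0.1147 -0.9934  1.3008]
 [ 0.      0.      0.      1.    ]]
```

View pics/scene0.png

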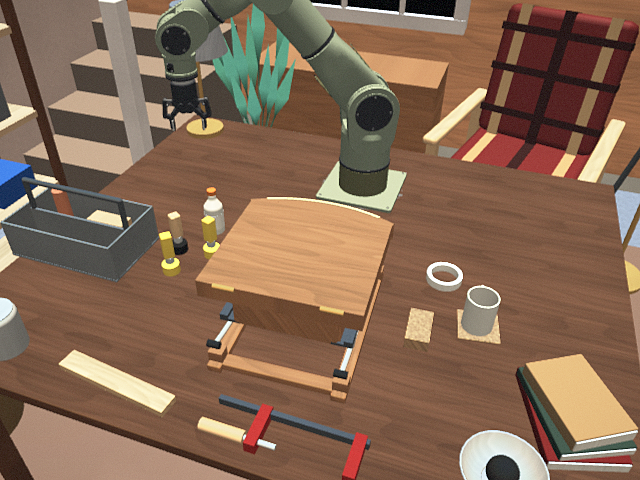

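View pics/top0.png

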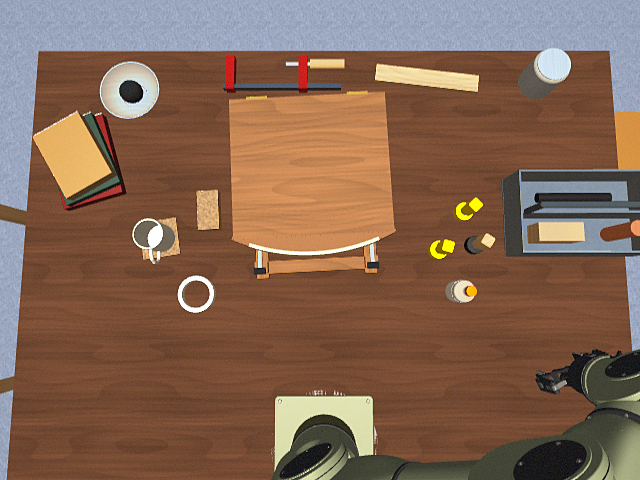

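The roller candidates in the top view are oak with a black wheel at (480,243), yellow at (467,210) and yellow at (441,249). The oak and black one fits the description. The strip arc runs from (250,246) to (380,240). I'll measure both and confirm the roller in a crop.

```bash
cat > h.py <<'E'
import numpy as np,cv2
from bench import *
np.set_printoptions(precision=4,suppress=True)
def ray(d,uv):
    p=np.linalg.inv(d["mtx"])@np.array([uv[0],uv[1],1.]); return d["pose"][:3,3],d["pose"][:3,:3]@p
def onz(d,uv,z):
    c,r=ray(d,uv); return c+r*(z-c[2])/r[2]
def proj(d,P):
    q=np.linalg.inv(d["pose"])@np.append(P,1); u=d["mtx"]@q[:3]; return u[:2]/u[2]
E
python3 - <<'E'
from h import *
from scipy.optimize import least_squares
d=get_image("top");im=d["img"];s=get_image("scene")
cv2.imwrite("pics/crop.png",cv2.resize(np.hstack([im[190:310,420:520],s["img"][180:300,140:240]]),None,fx=4,fy=4,interpolation=cv2.INTER_CUBIC)[:,:,::-1])
hsv=cv2.cvtColor(im,cv2.COLOR_RGB2HSV)
m=(hsv[...,1]<90)&(hsv[...,2]>190);m[:232]=0;m[262:]=0;m[:,:240]=0;m[:,390:]=0
ys,xs=np.nonzero(m);print(len(xs),xs.min(),xs.max())
# front-most strip px per column: lower edge
P=[];Q=[]
for c in range(xs.min(),xs.max()+1):
    y=ys[xs==c]
    if len(y):P.append(onz(d,(c,y.max()+.5),.245)[:2]);Q.append(onz(d,(c,y.min()-.5),.245)[:2])
P=np.array(P);Q=np.array(Q)
for A in(P,Q):
    f=least_squares(lambda v:np.hypot(*(A-v[:2]).T)-.43,[.8,0],loss='soft_l1',f_scale=.001)
    g=least_squares(lambda v:np.hypot(*(A-v[:2]).T)-v[2],[.8,0,.43],loss='soft_l1',f_scale=.001)
    print("arc",f.x,np.abs(f.fun).max(),g.x,"ends",A[0],A[-1])
    dv=A[0]-A[-1];print("len",np.hypot(*dv),"yaw",np.arctan2(-dv[0],dv[1]))
# board back and edges
for uv in((229,94),(386,92),(232,239),(395,232)):print(uv,onz(d,uv,.245))
# roller: handle top centre, wheel
for name,dd,box in(("top",d,(190,310,420,520)),("scene",s,(180,300,140,240))):
    i=dd["img"];h=cv2.cvtColor(i,cv2.COLOR_RGB2HSV)
    a,b,c,e=box
    M=np.zeros(h.shape[:2],np.uint8)
    M[a:b,c:e]=((h[a:b,c:e,2]>130)&(h[a:b,c:e,1]>50)&(h[a:b,c:e,1]<150))*255
    n,l,st,ce=cv2.connectedComponentsWithStats(M)
    print(name,[(st[k],ce[k]) for k in range(1,n) if st[k][4]>25])
    M[:]=0;M[a:b,c:e]=(h[a:b,c:e,2]<45)*255
    n,l,st,ce=cv2.connectedComponentsWithStats(M)
    print(" blk",[(st[k],ce[k]) for k in range(1,n) if st[k][4]>25])
E
```

```text
586 249 379
arc [0.9235 0.0438] 0.04316388917102887 [0.9342 0.0443 0.4405] ends [0.5123 0.1707] [ 0.5286 -0.1275]
len 0.2987253325423899 yaw 0.0543388497820713
arc [0.932 0.044] 0.006240582433786113 [0.9308 0.044  0.4289] ends [0.5193 0.1709] [ 0.5309 -0.1276]
len 0.2986716471656046 yaw 0.038911948724650834
(229, 94) [0.8776 0.2253 0.245 ]
(386, 92) [ 0.8825 -0.149   0.245 ]
(232, 239) [0.5296 0.2101 0.245 ]
(395, 232) [ 0.5459 -0.1646  0.245 ]
top [(array([482, 233,  13,  15, 128], dtype=int32), array([487.8984, 239.9375])), (array([454, 279,  21,  23,  66], dtype=int32), array([460.7273, 287.2121])), (array([446, 282,   8,  17,  40], dtype=int32), array([449.15, 289.7 ]))]
 blk [(array([464, 237,  12,  17,  51], dtype=int32), array([467.3725, 246.4706]))]
scene [(array([155, 180,  38,   9, 132], dtype=int32), array([174.947 , 182.6515])), (array([223, 187,  17,  10,  57], dtype=int32), array([232.5614, 192.2807])), (array([ 140,  192,   75,   47, 1277], dtype=int32), array([175.5004, 212.8677])), (array([223, 200,  17,  10,  61], dtype=int32), array([232.7213, 203.7377])), (array([ 143,  212,   97,   80, 2626], dtype=int32), array([215.3039, 260.5529])), (array([159, 232,  12,   7,  64], dtype=int32), array([164.6406, 234.8281])), (array([161, 257,  18,  12, 121], dtype=int32), array([170.0744, 263.0992])), (array([150, 285,  35,  15, 174], dtype=int32), array([167.5287, 293.3506]))]
 blk [(array([174, 243,  14,  12, 100], dtype=int32), array([180.61, 249.45]))]
```

View pics/crop.png

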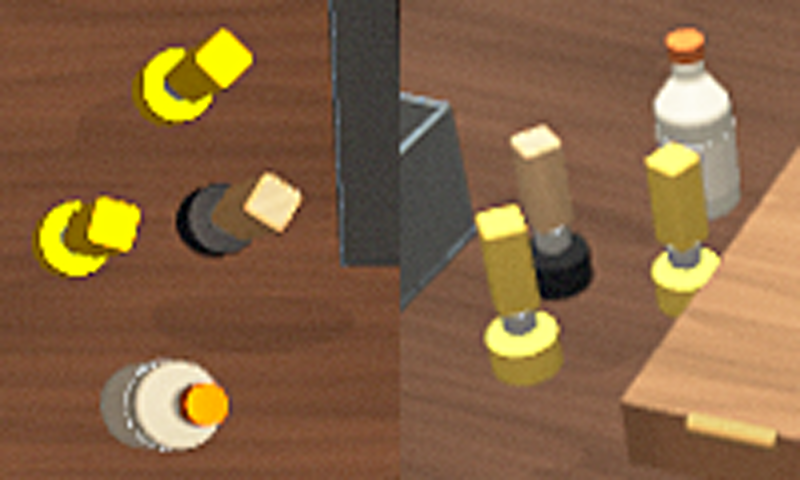

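The crop confirms that the oak roller with the black wheel stands between the yellow look-alikes, with its handle top at about (488,240) in the top view. Next I'll work out the moves.

Run:
```python
from h import *
d=get_image("top");s=get_image("scene")
p=onz(d,(488.2,240.3),.13);print("top view",p)
# scene top face crop centre (535,141)/4 -> 
q=onz(s,(140+(535-400)/4,180+141/4),.13);print("scene",q)
for c in((265,173),(302,198),(282,235),(247,212)):print(onz(d,(420+c[0]/4,190+c[1]/4),.13)[:2])
print("yel",onz(d,(467+9,205),.13),onz(d,(448.5,246),.13),"box rim",onz(d,(503,255),.13),"glue",onz(d,(470.5,291),.15))
print("wheel centre px at base", proj(d,[p[0],p[1],.03]),"scene",proj(s,[p[0],p[1],.13]),proj(s,[p[0],p[1],.015]))
```

```text
top view [ 0.5398 -0.4192  0.13  ]
scene [ 0.5473 -0.4137  0.13  ]
[ 0.5579 -0.415 ]
[ 0.5418 -0.4379]
[ 0.5182 -0.4242]
[ 0.5329 -0.4025]
yel [ 0.631  -0.3916  0.13  ] [ 0.5252 -0.3177  0.13  ] box rim [ 0.5023 -0.4552  0.13  ] glue [ 0.4114 -0.3632  0.15  ]
wheel centre px at base [475.4274 244.367 ] scene [173.4165 213.4671] [178.9438 245.1607]
```

```bash
python3 -m crank '[{"grip":1,"x":0.34,"y":0.04},{"grip":1,"x":0.34,"y":0.04},{"grip":1,"x":0.34,"y":0.04},{"grip":1,"x":0.34,"y":0.04},{"grip":1,"x":0.34,"y":0.04}]'; python3 -m crank '[{"grip":1,"x":0.34,"y":0.04},{"grip":1,"wz":-0.18},{"grip":1,"wz":-0.18},{"grip":1,"wz":-0.18},{"grip":1,"wz":-0.19}]'; python3 -m crank '[{"grip":1}]'
cat >> h.py <<'E'
from scipy.spatial.transform import Rotation as R
def togo(T,yaw=None):
    """world target TCP -> shift in tool axes (crank units); yaw = wanted heading of tool x"""
    o=get_obs();r=R.from_quat(o["tcp_rot"]);print("togo units",r.inv().apply(np.array(T)-o["eef_pos"])/.15)
    X=r.as_matrix();y=np.arctan2(X[1,0],X[0,0]);print("toolx yaw deg",np.degrees(y),"tool z",X[:,2])
def wproj(d,P):
    q=(np.linalg.inv(d["pose"])@np.append(P,1))[:3];t=np.arctan2(np.hypot(q[0],q[1]),q[2]);a=np.arctan2(q[1],q[0])
    return d["mtx"][:2,2]+d["mtx"][0,0]*t*np.array([np.cos(a),np.sin(a)])
def wonz(d,uv,z):
    v=(np.array(uv)-d["mtx"][:2,2])/d["mtx"][0,0];t=np.hypot(*v);r=d["pose"][:3,:3]@np.array([np.sin(t)*v[0]/t,np.sin(t)*v[1]/t,np.cos(t)])
    c=d["pose"][:3,3];return c+r*(z-c[2])/r[2]
E
python3 - <<'E'
from h import *
print(get_obs()["eef_pos"]);togo([.541,-.418,.25])
d=get_image("wrist");cv2.imwrite("pics/w1.png",d["img"][:,:,::-1]);print(wproj(d,[.541,-.418,.13]),d["mtx"],d["pose"])
E
```

```text
[ 0.2463 -0.5195  0.2501]
togo units [2.0647 0.2306 0.0006]
toolx yaw deg 25.371901833196773 tool z [-0.0002  0.0004 -1.    ]
[ 359.9874 -157.0226] [[371.6483   0.     313.331 ]
 [  0.     371.6483 240.7184]
 [  0.       0.       1.    ]] [[ 0.4288 -0.8599 -0.277   0.3156]
 [-0.9034 -0.4089 -0.1291 -0.4871]
 [-0.0023  0.3056 -0.9522  0.3735]
 [ 0.      0.      0.      1.    ]]invalid input at $[0]: expected keys grip, x, y, z, wx, wy, wz
invalid input at $[0]: expected keys grip, x, y, z, wx, wy, wz
invalid input at $[0]: expected keys grip, x, y, z, wx, wy, wz
```

View pics/w1.png

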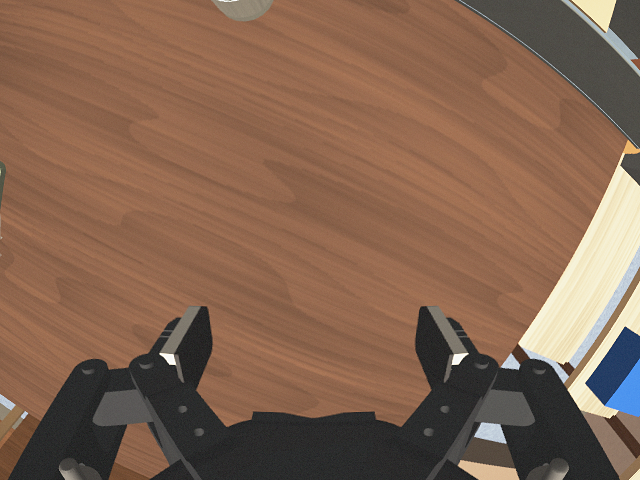

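Rows need all seven keys, so nothing moved. The wrist view shows only the gripper and the glue bottle at the top (242,5). I'll resend with full rows.

```bash
python3 -m crank '[{"grip":1,"x":0.34,"y":0.04,"z":0,"wx":0,"wy":0,"wz":0},{"grip":1,"x":0.34,"y":0.04,"z":0,"wx":0,"wy":0,"wz":0},{"grip":1,"x":0.34,"y":0.04,"z":0,"wx":0,"wy":0,"wz":0},{"grip":1,"x":0.34,"y":0.04,"z":0,"wx":0,"wy":0,"wz":0},{"grip":1,"x":0.34,"y":0.04,"z":0,"wx":0,"wy":0,"wz":0}]'; python3 -m crank '[{"grip":1,"x":0.34,"y":0.04,"z":0,"wx":0,"wy":0,"wz":0},{"grip":1,"x":0,"y":0,"z":0,"wx":0,"wy":0,"wz":-0.18},{"grip":1,"x":0,"y":0,"z":0,"wx":0,"wy":0,"wz":-0.18},{"grip":1,"x":0,"y":0,"z":0,"wx":0,"wy":0,"wz":-0.18},{"grip":1,"x":0,"y":0,"z":0,"wx":0,"wy":0,"wz":-0.19}]'
python3 - <<'E'
from h import *
print(get_obs()["eef_pos"]);togo([.541,-.418,.25])
d=get_image("wrist");cv2.imwrite("pics/w2.png",d["img"][:,:,::-1]);print(wproj(d,[.541,-.418,.13]))
E
```

```text
time_s: 0.98
eef_pos: [0.4911, -0.4366, 0.2503]
tcp_rot: [0.976, 0.22, -0.0, 0.0]
contact_force: [-0.4, -0.1, 0.8]
width: 0.0853
time_s: 1.6
eef_pos: [0.5382, -0.4209, 0.2501]
tcp_rot: [0.873, 0.489, -0.0, -0.0]
contact_force: [-0.3, 0.3, -0.1]
width: 0.0857
[ 0.5382 -0.4209  0.2501]
togo units [0.0261 0.0057 0.0008]
toolx yaw deg 58.494001176081326 tool z [-0.0003  0.0003 -1.    ]
[316.0586 233.4272]
```

View pics/w2.png

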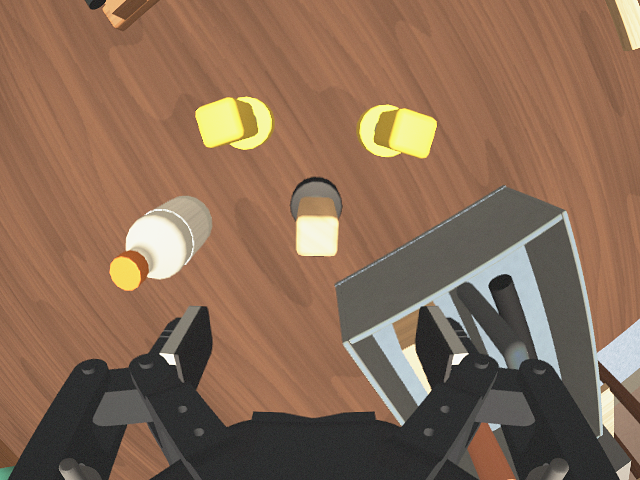

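The wrist view shows the oak handle top at (317,237), square to the jaws. I'll check the toolbox corner, at (336,287) base and (345,342) rim, for clearance to the right finger.

Run:
```python
from h import *
d=get_image("wrist");r=R.from_quat(get_obs()["tcp_rot"]);p=get_obs()["eef_pos"]
for n,uv,z in(("handle",(317.5,237),.13),("base corner",(336,287),0),("rim",(345,342),.08),("rim",(345,342),.1),("rim",(345,342),.12),("rim far",(565,212),.1),("base far",(505,187),0)):
    w=wonz(d,uv,z);print(n,w,"tool frame mm",1000*r.inv().apply(w-p))
```

```text
handle [ 0.5404 -0.4208  0.13  ] tool frame mm [  1.3472   1.832  120.1665]
base corner [ 0.5087 -0.516   0.    ] tool frame mm [-96.3998  24.8079 250.131 ]
rim [ 0.5023 -0.5358  0.08  ] tool frame mm [-116.5251   29.7751  170.1236]
rim [ 0.5074 -0.5235  0.1   ] tool frame mm [-103.3677   27.6581  150.1281]
rim [ 0.5125 -0.5112  0.12  ] tool frame mm [-90.2103  25.5411 130.1326]
rim far [ 0.7377 -0.5223  0.1   ] tool frame mm [ 18.5177 223.0701 150.1128]
base far [ 0.7296 -0.513   0.    ] tool frame mm [ 22.1347 211.3057 250.117 ]
```

```bash
python3 -m crank '[{"grip":1,"x":0.01,"y":0.012,"z":0.2,"wx":0,"wy":0,"wz":0},{"grip":1,"x":0,"y":0,"z":0.3,"wx":0,"wy":0,"wz":0},{"grip":1,"x":0,"y":0,"z":0.3,"wx":0,"wy":0,"wz":0},{"grip":1,"x":0,"y":0,"z":0.15,"wx":0,"wy":0,"wz":0},{"grip":1,"x":0,"y":0,"z":0.07,"wx":0,"wy":0,"wz":0}]'; python3 -m crank '[{"grip":-1,"x":0,"y":0,"z":0,"wx":0,"wy":0,"wz":0},{"grip":-1,"x":0,"y":0,"z":0,"wx":0,"wy":0,"wz":0},{"grip":-1,"x":0,"y":0,"z":0,"wx":0,"wy":0,"wz":0},{"grip":-1,"x":0,"y":0,"z":0,"wx":0,"wy":0,"wz":0},{"grip":-1,"x":0,"y":0,"z":0,"wx":0,"wy":0,"wz":0}]'
```

```text
time_s: 2.33
eef_pos: [0.5403, -0.4204, 0.0961]
tcp_rot: [0.874, 0.485, -0.0, -0.001]
contact_force: [0.0, 0.5, -0.5]
width: 0.0853
time_s: 2.95
eef_pos: [0.5409, -0.4209, 0.0983]
tcp_rot: [0.874, 0.486, 0.0, 0.001]
contact_force: [-1.5, 0.0, 6.7]
width: 0.0289
```

```bash
python3 -m crank '[{"grip":-1,"x":0,"y":0,"z":-0.15,"wx":0,"wy":0,"wz":0},{"grip":-1,"x":0,"y":0,"z":-0.35,"wx":0,"wy":0,"wz":0},{"grip":-1,"x":0,"y":0,"z":-0.4,"wx":0,"wy":0,"wz":0},{"grip":-1,"x":0,"y":0,"z":-0.4,"wx":0,"wy":0,"wz":0},{"grip":-1,"x":0,"y":0,"z":-0.4,"wx":0,"wy":0,"wz":0}]'; python3 -m crank '[{"grip":-1,"x":0,"y":0,"z":-0.3,"wx":0,"wy":0,"wz":-0.15},{"grip":-1,"x":0,"y":0,"z":0,"wx":0,"wy":0,"wz":-0.2},{"grip":-1,"x":0,"y":0,"z":0,"wx":0,"wy":0,"wz":-0.2},{"grip":-1,"x":0,"y":0,"z":0,"wx":0,"wy":0,"wz":-0.2},{"grip":-1,"x":0,"y":0,"z":0,"wx":0,"wy":0,"wz":0}]'; python3 -c "
from h import *
print(get_obs()['q']);togo([.45,.167,.4])"
```

```text
time_s: 3.58
eef_pos: [0.5402, -0.4204, 0.3548]
tcp_rot: [0.874, 0.486, 0.0, 0.0]
contact_force: [0.3, -0.2, -3.0]
width: 0.0295
time_s: 4.2
eef_pos: [0.5405, -0.4206, 0.3973]
tcp_rot: [0.695, 0.719, 0.0, -0.0]
contact_force: [-0.7, 0.2, -3.7]
width: 0.0292
[ 0.6667  0.8659 -0.2241  0.5749  0.1715  1.7114  0.5777]
togo units [ 3.9353 -0.472  -0.0164]
toolx yaw deg 91.91609967079172 tool z [-0.      0.0003 -1.    ]
```

```bash
python3 -m crank '[{"grip":-1,"x":0.15,"y":-0.02,"z":0,"wx":0,"wy":0,"wz":0},{"grip":-1,"x":0.3,"y":-0.05,"z":0,"wx":0,"wy":0,"wz":0},{"grip":-1,"x":0.35,"y":-0.05,"z":0,"wx":0,"wy":0,"wz":0},{"grip":-1,"x":0.35,"y":-0.05,"z":0,"wx":0,"wy":0,"wz":0},{"grip":-1,"x":0.35,"y":-0.05,"z":0,"wx":0,"wy":0,"wz":0}]'; python3 -m crank '[{"grip":-1,"x":0.35,"y":-0.05,"z":0,"wx":0,"wy":0,"wz":0},{"grip":-1,"x":0.35,"y":-0.05,"z":0,"wx":0,"wy":0,"wz":0},{"grip":-1,"x":0.35,"y":-0.05,"z":0,"wx":0,"wy":0,"wz":0},{"grip":-1,"x":0.35,"y":-0.05,"z":0,"wx":0,"wy":0,"wz":0},{"grip":-1,"x":0.35,"y":-0.05,"z":0,"wx":0,"wy":0,"wz":0}]';  python3 -m crank '[{"grip":-1,"x":0.35,"y":0,"z":0,"wx":0,"wy":0,"wz":0},{"grip":-1,"x":0.24,"y":0,"z":0,"wx":0,"wy":0,"wz":0},{"grip":-1,"x":0.1,"y":0,"z":0,"wx":0,"wy":0,"wz":0},{"grip":-1,"x":0,"y":0,"z":0,"wx":0,"wy":0,"wz":0}]'; python3 -c "
from h import *
print(get_obs());togo([.455,.167,.303])
for n in('wrist','top','scene'):
  d=get_image(n);cv2.imwrite(f'pics/{n}3.png',d['img'][:,:,::-1])"
```

```text
time_s: 4.82
eef_pos: [0.4991, -0.1953, 0.3976]
tcp_rot: [0.697, 0.717, 0.0, 0.0]
contact_force: [1.7, 0.7, -2.8]
width: 0.0293
time_s: 5.45
eef_pos: [0.4528, 0.0656, 0.3977]
tcp_rot: [0.697, 0.717, 0.0, 0.0]
contact_force: [0.6, -0.0, -2.9]
width: 0.0296
time_s: 5.95
eef_pos: [0.4497, 0.1678, 0.3973]
tcp_rot: [0.695, 0.719, 0.0, -0.0]
contact_force: [-0.7, -0.6, -3.2]
width: 0.0296
{'time_s': 5.95, 'q': array([-0.2315,  0.4207, -0.3195,  1.5179,  0.1366,  1.225 , -0.5388]), 'joint_velocities': array([ 0.0355, -0.0078,  0.0154,  0.0105,  0.0039, -0.0015,  0.0299]), 'effort': array([ -3.5253, -67.9868,  -3.982 , -28.4533,  -0.166 ,  -0.0087,
        -0.6604]), 'eef_pos': array([0.4497, 0.1678, 0.3973]), 'tcp_rot': array([ 0.6955,  0.7185,  0.    , -0.0001]), 'contact_force': array([-0.6531, -0.5955, -3.2195]), 'torque': array([-0.0178, -0.0514, -0.027 ]), 'width': 0.029566208518480647}
togo units [-0.0068  0.0349  0.6289]
toolx yaw deg 91.86598004801154 tool z [-0.0001  0.0001 -1.    ]
```

View pics/wrist3.png

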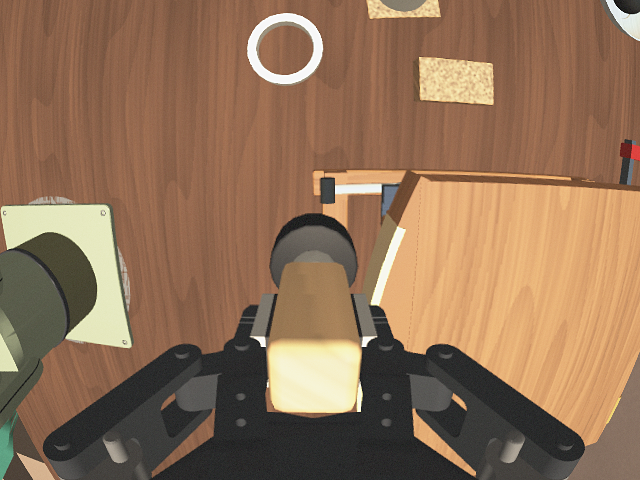

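The roller is held upright with its wheel at (314,255). The strip's left end is at (403,228) and the board's left-front corner at (412,172). I'll check these against the stool pose and take the force bias before descending.

```bash
cat >> h.py <<'E'
def force(n=6):
    F=[];
    for _ in range(n):
        F.append(get_obs()["contact_force"]); get_image("top")
    F=np.array(F);return F.mean(0),F.std(0)
def ang(F,b):  return np.hypot(*(F-b)[:2])
E
python3 - <<'E'
from h import *
d=get_image("wrist")
a=wonz(d,(403.5,228),.245);b=wonz(d,(412,172),.245);c=wonz(d,(630,187),.245)
print("strip_left",a,"corner",b,"edge pt",c,"yaw",np.arctan2(c[1]-b[1],c[0]-b[0]))
y=.044;
for O in((.691,.0334),(.691,.030)):
    print("pred strip_left",O[0]-.163*np.cos(y)-.15*np.sin(y),O[1]-.163*np.sin(y)+.15*np.cos(y))
hsv=cv2.cvtColor(d["img"],cv2.COLOR_RGB2HSV)
print(force(8))
E
```

```text
strip_left [0.5192 0.1683 0.245 ] corner [0.522  0.2128 0.245 ] edge pt [0.7608 0.2216 0.245 ] yaw 0.03701481941292675
pred strip_left 0.5215598879396881 0.17608513736542078
pred strip_left 0.5215598879396881 0.17268513736542077
(array([ 0.1366,  0.2631, -3.3232]), array([0.3199, 0.3293, 0.4542]))
```

```bash
python3 -m crank '[{"grip":-1,"x":0,"y":0.03,"z":0.15,"wx":0,"wy":0,"wz":0},{"grip":-1,"x":0,"y":0,"z":0.25,"wx":0,"wy":0,"wz":0},{"grip":-1,"x":0,"y":0,"z":0.15,"wx":0,"wy":0,"wz":0},{"grip":-1,"x":0,"y":0,"z":0.075,"wx":0,"wy":0,"wz":0},{"grip":-1,"x":0,"y":0,"z":0,"wx":0,"wy":0,"wz":0}]'; python3 -c "
from h import *
print(force(6),get_obs()['eef_pos'])
d=get_image('scene');cv2.imwrite('pics/s4.png',cv2.resize(d['img'][150:300,200:420],None,fx=3,fy=3)[:,:,::-1])"
```

```text
time_s: 7.18
eef_pos: [0.4544, 0.1678, 0.3036]
tcp_rot: [0.695, 0.719, -0.0, -0.0]
contact_force: [-0.5, -0.9, -2.2]
width: 0.0295
(array([ 0.1969, -0.3023, -2.8472]), array([0.6055, 0.5761, 0.6313])) [0.4545 0.1678 0.3041]
```

```bash
python3 -m crank '[{"grip":-1,"x":-0.02,"y":0.1,"z":0,"wx":0,"wy":0,"wz":0},{"grip":-1,"x":0,"y":0.07,"z":0,"wx":0,"wy":0,"wz":0},{"grip":-1,"x":0,"y":0.02,"z":0,"wx":0,"wy":0,"wz":0},{"grip":-1,"x":0,"y":0.007,"z":0,"wx":0,"wy":0,"wz":0},{"grip":-1,"x":0,"y":0.007,"z":0,"wx":0,"wy":0,"wz":0}]'; python3 -m crank '[{"grip":-1,"x":0,"y":0.007,"z":0,"wx":0,"wy":0,"wz":0},{"grip":-1,"x":0,"y":0.007,"z":0,"wx":0,"wy":0,"wz":0},{"grip":-1,"x":0,"y":0.007,"z":0,"wx":0,"wy":0,"wz":0},{"grip":-1,"x":0,"y":0.007,"z":0,"wx":0,"wy":0,"wz":0},{"grip":-1,"x":0,"y":0.007,"z":0,"wx":0,"wy":0,"wz":0}]'; python3 -c "
from h import *
print(force(6),get_obs()['eef_pos'])
d=get_image('wrist');cv2.imwrite('pics/w4.png',d['img'][100:400,160:560][:,:,::-1])"
```

```text
time_s: 8.15
eef_pos: [0.4848, 0.1659, 0.3036]
tcp_rot: [0.695, 0.719, -0.0, -0.0]
contact_force: [-0.1, -0.1, -2.8]
width: 0.0292
time_s: 8.78
eef_pos: [0.4903, 0.166, 0.3035]
tcp_rot: [0.695, 0.719, -0.0, -0.0]
contact_force: [0.3, -0.1, -3.3]
width: 0.0294
(array([ 0.0296, -0.3039, -3.0806]), array([0.2209, 0.5229, 0.2744])) [0.4903 0.166  0.3036]
```

View pics/w4.png

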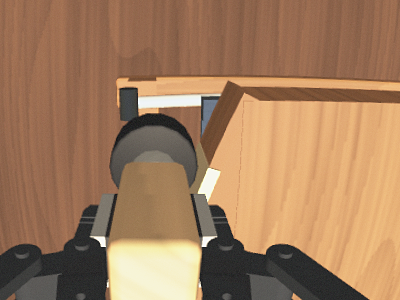

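The wheel's edge is now right beside the strip's left end at (208,180) in the crop. The next rows should bring contact, and I'll press slowly.

```bash
for i in 1; do python3 -m crank '[{"grip":-1,"x":0,"y":0.007,"z":0,"wx":0,"wy":0,"wz":0},{"grip":-1,"x":0,"y":0.007,"z":0,"wx":0,"wy":0,"wz":0},{"grip":-1,"x":0,"y":0.007,"z":0,"wx":0,"wy":0,"wz":0},{"grip":-1,"x":0,"y":0.007,"z":0,"wx":0,"wy":0,"wz":0},{"grip":-1,"x":0,"y":0.007,"z":0,"wx":0,"wy":0,"wz":0}]'; done; python3 -m crank '[{"grip":-1,"x":0,"y":0.007,"z":0,"wx":0,"wy":0,"wz":0},{"grip":-1,"x":0,"y":0.007,"z":0,"wx":0,"wy":0,"wz":0},{"grip":-1,"x":0,"y":0.007,"z":0,"wx":0,"wy":0,"wz":0},{"grip":-1,"x":0,"y":0.007,"z":0,"wx":0,"wy":0,"wz":0},{"grip":-1,"x":0,"y":0.007,"z":0,"wx":0,"wy":0,"wz":0}]'; python3 -c "
from h import *
print(force(8),get_obs()['eef_pos'])"
```

```text
time_s: 9.75
eef_pos: [0.4957, 0.1661, 0.3036]
tcp_rot: [0.695, 0.719, 0.0, 0.0]
contact_force: [-0.5, 0.5, -3.9]
width: 0.0294
time_s: 10.38
eef_pos: [0.5008, 0.1664, 0.3035]
tcp_rot: [0.695, 0.719, -0.0, -0.0]
contact_force: [-2.7, 1.0, -4.5]
width: 0.0291
(array([-1.6392,  0.5185, -2.8573]), array([1.2357, 0.4865, 0.8232])) [0.5007 0.1664 0.3036]
```

```bash
python3 -m crank '[{"grip":-1,"x":0,"y":0.004,"z":0,"wx":0,"wy":0,"wz":0},{"grip":-1,"x":0,"y":0.007,"z":0,"wx":0,"wy":0,"wz":0},{"grip":-1,"x":0,"y":0.01,"z":0.001,"wx":0,"wy":0,"wz":0},{"grip":-1,"x":0,"y":0.01,"z":0.001,"wx":0,"wy":0,"wz":0},{"grip":-1,"x":0,"y":0.01,"z":0.001,"wx":0,"wy":0,"wz":0}]';python3 -m crank '[{"grip":-1,"x":0,"y":0.01,"z":0.001,"wx":0,"wy":0,"wz":0},{"grip":-1,"x":0,"y":0.01,"z":0.001,"wx":0,"wy":0,"wz":0},{"grip":-1,"x":0,"y":0.01,"z":0.001,"wx":0,"wy":0,"wz":0},{"grip":-1,"x":0,"y":0.007,"z":0.001,"wx":0,"wy":0,"wz":0},{"grip":-1,"x":0,"y":0.004,"z":0.001,"wx":0,"wy":0,"wz":0}]'; python3 -c "
from h import *
for i in range(2):print(force(6),get_obs()['eef_pos'])"
```

```text
time_s: 11.4
eef_pos: [0.507, 0.1665, 0.3031]
tcp_rot: [0.695, 0.719, -0.0, -0.0]
contact_force: [-2.8, 2.0, -4.3]
width: 0.0295
time_s: 12.02
eef_pos: [0.5131, 0.1668, 0.3024]
tcp_rot: [0.695, 0.719, 0.0, -0.0]
contact_force: [-4.9, 0.6, -3.7]
width: 0.0294
(array([-4.4742,  0.696 , -3.7159]), array([0.4106, 0.2795, 0.4927])) [0.513  0.1668 0.3024]
(array([-4.7444,  1.3402, -3.4042]), array([0.4636, 0.2495, 0.4602])) [0.513  0.1668 0.3024]
```

Stiffness comes out at about 240 N/m, a heavy seat, so I need about 14 mm more.

```bash
python3 -m crank '[{"grip":-1,"x":0,"y":0.003,"z":0,"wx":0,"wy":0,"wz":0},{"grip":-1,"x":0,"y":0.006,"z":0.001,"wx":0,"wy":0,"wz":0},{"grip":-1,"x":0,"y":0.009,"z":0.002,"wx":0,"wy":0,"wz":0},{"grip":-1,"x":0,"y":0.011,"z":0.002,"wx":0,"wy":0,"wz":0},{"grip":-1,"x":0,"y":0.011,"z":0.002,"wx":0,"wy":0,"wz":0}]';python3 -m crank '[{"grip":-1,"x":0,"y":0.011,"z":0.002,"wx":0,"wy":0,"wz":0},{"grip":-1,"x":0,"y":0.011,"z":0.002,"wx":0,"wy":0,"wz":0},{"grip":-1,"x":0,"y":0.01,"z":0.001,"wx":0,"wy":0,"wz":0},{"grip":-1,"x":0,"y":0.007,"z":0.001,"wx":0,"wy":0,"wz":0},{"grip":-1,"x":0,"y":0.004,"z":0,"wx":0,"wy":0,"wz":0}]';python3 -m crank '[{"grip":-1,"x":0,"y":0.002,"z":0,"wx":0,"wy":0,"wz":0}]'; python3 -c "
from h import *
for i in range(3):print(force(6),get_obs()['eef_pos'])
d=get_image('top');e=get_image('wrist');print(e['pose'][:3,3]);cv2.imwrite('pics/m5.png',np.hstack([e['img'][150:400,160:460],cv2.resize(d['img'][180:280,200:420],None,fx=2.5,fy=2.5)[:,:500]])[:,:,::-1])"
```

```text
time_s: 13.25
eef_pos: [0.519, 0.1671, 0.3014]
tcp_rot: [0.695, 0.719, 0.0, -0.0]
contact_force: [-5.4, 1.1, -1.2]
width: 0.0294
time_s: 13.88
eef_pos: [0.5253, 0.1673, 0.3004]
tcp_rot: [0.695, 0.719, -0.0, -0.0]
contact_force: [-6.6, 1.8, -2.9]
width: 0.0298
time_s: 14.0
eef_pos: [0.5255, 0.1673, 0.3004]
tcp_rot: [0.695, 0.719, -0.0, -0.0]
contact_force: [-7.0, 1.0, -2.4]
width: 0.0298
(array([-6.3468,  1.5816, -2.5016]), array([0.5654, 0.6314, 0.6938])) [0.5255 0.1674 0.3004]
(array([-6.4565,  1.8937, -2.3923]), array([0.3864, 0.578 , 0.5875])) [0.5255 0.1674 0.3004]
(array([-6.1508,  1.7224, -2.6407]), array([0.3296, 0.3708, 0.5114])) [0.5255 0.1674 0.3004]
[0.5217 0.2443 0.4237]
```

View pics/m5.png

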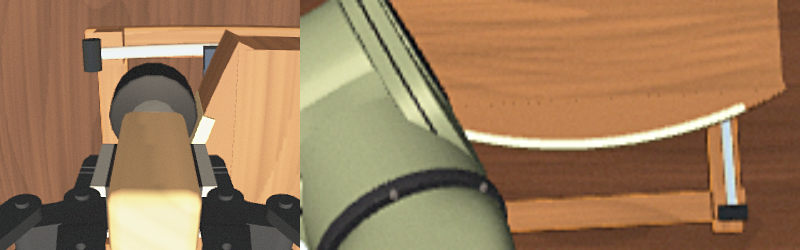

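The wheel is against the strip's left end, and the push is about 6.7 N along the arc normal as expected. About 9.5 mm more is needed.

```bash
python3 -m crank '[{"grip":-1,"x":0,"y":0.003,"z":0,"wx":0,"wy":0,"wz":0},{"grip":-1,"x":0,"y":0.006,"z":0.001,"wx":0,"wy":0,"wz":0},{"grip":-1,"x":0,"y":0.009,"z":0.002,"wx":0,"wy":0,"wz":0},{"grip":-1,"x":0,"y":0.011,"z":0.002,"wx":0,"wy":0,"wz":0},{"grip":-1,"x":0,"y":0.011,"z":0.002,"wx":0,"wy":0,"wz":0}]';python3 -m crank '[{"grip":-1,"x":0,"y":0.01,"z":0.001,"wx":0,"wy":0,"wz":0},{"grip":-1,"x":0,"y":0.007,"z":0,"wx":0,"wy":0,"wz":0},{"grip":-1,"x":0,"y":0.004,"z":0,"wx":0,"wy":0,"wz":0},{"grip":-1,"x":0,"y":0.002,"z":0,"wx":0,"wy":0,"wz":0}]'; python3 -c "
from h import *
for i in range(3):print(force(7),get_obs()['eef_pos'])"
```

```text
time_s: 15.62
eef_pos: [0.5314, 0.1677, 0.2994]
tcp_rot: [0.695, 0.719, -0.0, -0.0]
contact_force: [-7.6, 2.1, -1.6]
width: 0.0295
time_s: 16.12
eef_pos: [0.5347, 0.1678, 0.2991]
tcp_rot: [0.695, 0.719, -0.0, -0.001]
contact_force: [-8.9, 2.9, -2.5]
width: 0.0295
(array([-8.1935,  2.6823, -2.9439]), array([0.3807, 0.6189, 0.3238])) [0.5347 0.1678 0.2991]
(array([-8.0189,  2.3625, -2.9681]), array([0.4895, 0.6704, 0.4578])) [0.5347 0.1678 0.2991]
(array([-7.975 ,  2.279 , -3.0438]), array([0.5516, 0.3148, 0.6226])) [0.5347 0.1678 0.2991]
```

Step 1 is met: about 8.5 N held for over 1 s at seat y ≈ 0.147, with glide d ≈ 42 mm. Next I'll plan the roll along the arc.

```bash
cat >> h.py <<'E'
O=np.array([.689,.027]);Y=.041;C,S=np.cos(Y),np.sin(Y);M=np.array([[C,-S],[S,C]])
arcx=lambda y:.24-np.sqrt(.455**2-y*y)
def state():
    p=M.T@(get_obs()["eef_pos"][:2]-O);return p[0]-arcx(p[1]),p[1]      # glide d, wheel y in seat
BIAS=np.array([.12,-.08,0])
def plan(y1,n,dmid):
    """rows from here to seat y1, ending at glide dmid*cos(theta)"""
    d0,y0=state();w=np.minimum(np.minimum(np.arange(1,n+1),np.arange(n,0,-1)),3.);s=np.cumsum(w)/w.sum()
    yy=y0+(y1-y0)*s;d1=dmid*np.sqrt(1-(y1/.455)**2);dd=d0+(d1-d0)*s
    P=np.c_[dd+arcx(yy),yy]@M.T+O;p=np.vstack([get_obs()["eef_pos"][:2],P])
    T=R.from_quat(get_obs()["tcp_rot"]).as_matrix()[:2,:2];T=T/np.linalg.norm(T,axis=0)
    u=(np.diff(p,axis=0)@T)/.15
    u=np.diff(np.round(np.cumsum(np.vstack([[0,0],u]),0),3),axis=0)
    print("d,y",d0,y0);print("\n".join(f"{a:.3f} {b:.3f}" for a,b in u))
def F(n=6):
    f,s=force(n);print("|F|",ang(f,BIAS),f,s.round(2),"d,y",state(),get_obs()["eef_pos"],"t",get_obs()["time_s"])
E
python3 -c "
from h import *
F(5);plan(.105,15,.0446)"
```

```text
|F| 8.750514262534807 [-8.1915  2.6568 -2.707 ] [0.38 0.34 0.08] d,y (np.float64(0.042185514393098256), np.float64(0.14697680767227178)) [0.5347 0.1678 0.2991] t 17.425
d,y 0.042185514393098256 0.14697680767227178
-0.007 -0.002
-0.015 -0.005
-0.021 -0.006
-0.022 -0.006
-0.021 -0.006
-0.022 -0.006
-0.021 -0.005
-0.022 -0.006
-0.022 -0.005
-0.021 -0.005
-0.022 -0.005
-0.021 -0.005
-0.022 -0.004
-0.014 -0.003
-0.007 -0.002
```

```bash
python3 -m crank '[{"grip":-1,"x":-0.007,"y":-0.002,"z":0,"wx":0,"wy":0,"wz":0},{"grip":-1,"x":-0.015,"y":-0.005,"z":0,"wx":0,"wy":0,"wz":0},{"grip":-1,"x":-0.021,"y":-0.006,"z":0,"wx":0,"wy":0,"wz":0},{"grip":-1,"x":-0.022,"y":-0.006,"z":0,"wx":0,"wy":0,"wz":0},{"grip":-1,"x":-0.021,"y":-0.006,"z":0,"wx":0,"wy":0,"wz":0}]'; python3 -m crank '[{"grip":-1,"x":-0.022,"y":-0.006,"z":0,"wx":0,"wy":0,"wz":0},{"grip":-1,"x":-0.021,"y":-0.005,"z":0,"wx":0,"wy":0,"wz":0},{"grip":-1,"x":-0.022,"y":-0.006,"z":0,"wx":0,"wy":0,"wz":0},{"grip":-1,"x":-0.022,"y":-0.005,"z":0,"wx":0,"wy":0,"wz":0},{"grip":-1,"x":-0.021,"y":-0.005,"z":0,"wx":0,"wy":0,"wz":0}]'; python3 -m crank '[{"grip":-1,"x":-0.022,"y":-0.005,"z":0,"wx":0,"wy":0,"wz":0},{"grip":-1,"x":-0.021,"y":-0.005,"z":0,"wx":0,"wy":0,"wz":0},{"grip":-1,"x":-0.022,"y":-0.004,"z":0,"wx":0,"wy":0,"wz":0},{"grip":-1,"x":-0.014,"y":-0.003,"z":0,"wx":0,"wy":0,"wz":0},{"grip":-1,"x":-0.007,"y":-0.002,"z":0,"wx":0,"wy":0,"wz":0}]'; python3 -c "
from h import *
F(7);plan(.07,12,.0446)"
```

```text
time_s: 18.05
eef_pos: [0.5313, 0.1547, 0.299]
tcp_rot: [0.695, 0.719, -0.0, -0.001]
contact_force: [-7.8, 2.4, -3.3]
width: 0.0295
time_s: 18.68
eef_pos: [0.5277, 0.1383, 0.299]
tcp_rot: [0.695, 0.719, -0.001, -0.001]
contact_force: [-9.4, 3.2, -2.9]
width: 0.0292
time_s: 19.3
eef_pos: [0.5254, 0.1251, 0.299]
tcp_rot: [0.695, 0.719, -0.001, -0.001]
contact_force: [-7.8, 2.2, -3.2]
width: 0.0296
|F| 8.669309914546893 [-8.4411  1.2856 -3.2322] [0.34 0.51 0.38] d,y (np.float64(0.043349805006799746), np.float64(0.10478152294295434)) [0.5254 0.1252 0.299 ] t 19.65
d,y 0.043349805006799746 0.10478152294295434
-0.008 -0.002
-0.015 -0.003
-0.023 -0.004
-0.024 -0.005
-0.023 -0.004
-0.023 -0.004
-0.023 -0.004
-0.024 -0.003
-0.023 -0.004
-0.023 -0.003
-0.015 -0.002
-0.008 -0.001
```

```bash
python3 -m crank '[{"grip":-1,"x":-0.008,"y":-0.002,"z":0,"wx":0,"wy":0,"wz":0},{"grip":-1,"x":-0.015,"y":-0.003,"z":0,"wx":0,"wy":0,"wz":0},{"grip":-1,"x":-0.023,"y":-0.005,"z":0,"wx":0,"wy":0,"wz":0},{"grip":-1,"x":-0.024,"y":-0.005,"z":0,"wx":0,"wy":0,"wz":0},{"grip":-1,"x":-0.023,"y":-0.005,"z":0,"wx":0,"wy":0,"wz":0}]'; python3 -m crank '[{"grip":-1,"x":-0.023,"y":-0.004,"z":0,"wx":0,"wy":0,"wz":0},{"grip":-1,"x":-0.023,"y":-0.004,"z":0,"wx":0,"wy":0,"wz":0},{"grip":-1,"x":-0.024,"y":-0.004,"z":0,"wx":0,"wy":0,"wz":0},{"grip":-1,"x":-0.023,"y":-0.004,"z":0,"wx":0,"wy":0,"wz":0},{"grip":-1,"x":-0.023,"y":-0.003,"z":0,"wx":0,"wy":0,"wz":0}]'; python3 -m crank '[{"grip":-1,"x":-0.015,"y":-0.002,"z":0,"wx":0,"wy":0,"wz":0},{"grip":-1,"x":-0.008,"y":-0.001,"z":0,"wx":0,"wy":0,"wz":0}]'; python3 -c "
from h import *
F(10);plan(.03,15,.044)"
```

```text
time_s: 20.27
eef_pos: [0.5229, 0.111, 0.299]
tcp_rot: [0.695, 0.719, -0.001, -0.0]
contact_force: [-8.2, 1.5, -3.3]
width: 0.0299
time_s: 20.9
eef_pos: [0.5206, 0.0934, 0.299]
tcp_rot: [0.695, 0.719, -0.001, -0.001]
contact_force: [-7.6, 1.2, -4.0]
width: 0.0295
time_s: 21.15
eef_pos: [0.5203, 0.0899, 0.299]
tcp_rot: [0.695, 0.719, -0.001, -0.001]
contact_force: [-8.2, 0.4, -3.1]
width: 0.0293
|F| 9.1006088104888 [-8.9448  0.7264 -2.6886] [0.4  0.31 0.55] d,y (np.float64(0.04361188812220748), np.float64(0.06983683932645192)) [0.5203 0.09   0.299 ] t 21.65
d,y 0.04361188812220748 0.06983683932645192
-0.007 -0.001
-0.013 -0.002
-0.021 -0.002
-0.020 -0.003
-0.021 -0.002
-0.020 -0.003
-0.021 -0.002
-0.020 -0.002
-0.021 -0.002
-0.020 -0.001
-0.020 -0.002
-0.021 -0.001
-0.020 -0.001
-0.014 -0.001
-0.007 -0.001
```

```bash
python3 -m crank '[{"grip":-1,"x":-0.007,"y":-0.002,"z":0,"wx":0,"wy":0,"wz":0},{"grip":-1,"x":-0.013,"y":-0.003,"z":0,"wx":0,"wy":0,"wz":0},{"grip":-1,"x":-0.021,"y":-0.004,"z":0,"wx":0,"wy":0,"wz":0},{"grip":-1,"x":-0.02,"y":-0.004,"z":0,"wx":0,"wy":0,"wz":0},{"grip":-1,"x":-0.021,"y":-0.004,"z":0,"wx":0,"wy":0,"wz":0}]'; python3 -m crank '[{"grip":-1,"x":-0.02,"y":-0.004,"z":0,"wx":0,"wy":0,"wz":0},{"grip":-1,"x":-0.021,"y":-0.003,"z":0,"wx":0,"wy":0,"wz":0},{"grip":-1,"x":-0.02,"y":-0.003,"z":0,"wx":0,"wy":0,"wz":0},{"grip":-1,"x":-0.021,"y":-0.003,"z":0,"wx":0,"wy":0,"wz":0},{"grip":-1,"x":-0.02,"y":-0.002,"z":0,"wx":0,"wy":0,"wz":0}]'; python3 -m crank '[{"grip":-1,"x":-0.02,"y":-0.003,"z":0,"wx":0,"wy":0,"wz":0},{"grip":-1,"x":-0.021,"y":-0.002,"z":0,"wx":0,"wy":0,"wz":0},{"grip":-1,"x":-0.02,"y":-0.001,"z":0,"wx":0,"wy":0,"wz":0},{"grip":-1,"x":-0.014,"y":-0.001,"z":0,"wx":0,"wy":0,"wz":0},{"grip":-1,"x":-0.007,"y":0,"z":0,"wx":0,"wy":0,"wz":0}]'; python3 -c "
from h import *
F(10);plan(0,10,.042)"
```

```text
time_s: 22.28
eef_pos: [0.5182, 0.0776, 0.299]
tcp_rot: [0.695, 0.719, -0.001, -0.0]
contact_force: [-7.8, 0.2, -2.7]
width: 0.0296
time_s: 22.9
eef_pos: [0.5165, 0.0621, 0.299]
tcp_rot: [0.695, 0.719, -0.001, -0.0]
contact_force: [-7.9, 1.0, -2.4]
width: 0.0297
time_s: 23.52
eef_pos: [0.5159, 0.0496, 0.299]
tcp_rot: [0.695, 0.719, -0.001, -0.0]
contact_force: [-8.3, -0.6, -3.5]
width: 0.0294
|F| 8.279294372667957 [-8.1576 -0.2453 -3.0112] [0.45 0.44 0.3 ] d,y (np.float64(0.04198254287723427), np.float64(0.029768369338576336)) [0.5159 0.0497 0.299 ] t 24.025
d,y 0.04198254287723427 0.029768369338576336
-0.008 -0.000
-0.017 -0.001
-0.025 -0.001
-0.024 -0.001
-0.025 -0.001
-0.025 -0.001
-0.025 0.000
-0.025 0.000
-0.016 0.000
-0.008 0.000
```

```bash
python3 -m crank '[{"grip":-1,"x":-0.008,"y":0,"z":0,"wx":0,"wy":0,"wz":0},{"grip":-1,"x":-0.017,"y":-0.001,"z":0,"wx":0,"wy":0,"wz":0},{"grip":-1,"x":-0.025,"y":-0.001,"z":0,"wx":0,"wy":0,"wz":0},{"grip":-1,"x":-0.024,"y":0,"z":0,"wx":0,"wy":0,"wz":0},{"grip":-1,"x":-0.025,"y":0,"z":0,"wx":0,"wy":0,"wz":0}]'; python3 -m crank '[{"grip":-1,"x":-0.025,"y":0,"z":0,"wx":0,"wy":0,"wz":0},{"grip":-1,"x":-0.025,"y":0,"z":0,"wx":0,"wy":0,"wz":0},{"grip":-1,"x":-0.025,"y":0.001,"z":0,"wx":0,"wy":0,"wz":0},{"grip":-1,"x":-0.016,"y":0.001,"z":0,"wx":0,"wy":0,"wz":0},{"grip":-1,"x":-0.008,"y":0,"z":0,"wx":0,"wy":0,"wz":0}]'; python3 -c "
from h import *
F(10);plan(-.035,12,.0427)"
```

```text
time_s: 24.65
eef_pos: [0.5161, 0.0348, 0.299]
tcp_rot: [0.695, 0.719, -0.001, -0.0]
contact_force: [-8.7, 0.2, -3.5]
width: 0.0296
time_s: 25.28
eef_pos: [0.5168, 0.0198, 0.2989]
tcp_rot: [0.695, 0.719, -0.001, -0.0]
contact_force: [-8.1, -0.2, -3.3]
width: 0.0294
|F| 8.347057367857477 [-8.2006 -0.7443 -3.2649] [0.36 0.36 0.31] d,y (np.float64(0.042664504783838264), np.float64(-7.846155210892206e-05)) [0.5168 0.0199 0.299 ] t 25.775
d,y 0.042664504783838264 -7.846155210892206e-05
-0.008 0.000
-0.015 0.000
-0.024 0.001
-0.023 0.000
-0.023 0.001
-0.023 0.001
-0.024 0.001
-0.023 0.001
-0.023 0.002
-0.023 0.001
-0.016 0.001
-0.008 0.001
```

```bash
python3 -m crank '[{"grip":-1,"x":-0.008,"y":0,"z":0,"wx":0,"wy":0,"wz":0},{"grip":-1,"x":-0.015,"y":0,"z":0,"wx":0,"wy":0,"wz":0},{"grip":-1,"x":-0.024,"y":0.001,"z":0,"wx":0,"wy":0,"wz":0},{"grip":-1,"x":-0.023,"y":0.001,"z":0,"wx":0,"wy":0,"wz":0},{"grip":-1,"x":-0.023,"y":0.001,"z":0,"wx":0,"wy":0,"wz":0}]'; python3 -m crank '[{"grip":-1,"x":-0.023,"y":0.001,"z":0,"wx":0,"wy":0,"wz":0},{"grip":-1,"x":-0.024,"y":0.001,"z":0,"wx":0,"wy":0,"wz":0},{"grip":-1,"x":-0.023,"y":0.001,"z":0,"wx":0,"wy":0,"wz":0},{"grip":-1,"x":-0.023,"y":0.002,"z":0,"wx":0,"wy":0,"wz":0},{"grip":-1,"x":-0.023,"y":0.001,"z":0,"wx":0,"wy":0,"wz":0}]'; python3 -m crank '[{"grip":-1,"x":-0.016,"y":0.001,"z":0,"wx":0,"wy":0,"wz":0},{"grip":-1,"x":-0.008,"y":0.001,"z":0,"wx":0,"wy":0,"wz":0}]'; python3 -c "
from h import *
F(8);plan(-.07,12,.0427)"
```

```text
time_s: 26.4
eef_pos: [0.5178, 0.0058, 0.299]
tcp_rot: [0.695, 0.719, -0.001, -0.0]
contact_force: [-7.4, -0.3, -3.2]
width: 0.0294
time_s: 27.02
eef_pos: [0.5193, -0.0116, 0.299]
tcp_rot: [0.695, 0.719, -0.001, -0.0]
contact_force: [-8.0, -1.6, -3.0]
width: 0.0292
time_s: 27.28
eef_pos: [0.5196, -0.0152, 0.299]
tcp_rot: [0.695, 0.719, -0.001, -0.0]
contact_force: [-7.6, -0.4, -4.1]
width: 0.0297
|F| 8.147858043399266 [-7.9841 -0.923  -3.2191] [0.44 0.45 0.6 ] d,y (np.float64(0.0426735913614914), np.float64(-0.035181796609602856)) [ 0.5196 -0.0152  0.299 ] t 27.675
d,y 0.0426735913614914 -0.035181796609602856
-0.008 0.001
-0.015 0.001
-0.023 0.002
-0.024 0.002
-0.023 0.002
-0.023 0.002
-0.023 0.003
-0.023 0.003
-0.024 0.003
-0.023 0.003
-0.015 0.002
-0.008 0.001
```

Force is about 8.15 N, so I'll add about 1.5 mm of glide over this segment.

```bash
python3 -m crank '[{"grip":-1,"x":-0.008,"y":0.001,"z":0,"wx":0,"wy":0,"wz":0},{"grip":-1,"x":-0.015,"y":0.002,"z":0,"wx":0,"wy":0,"wz":0},{"grip":-1,"x":-0.023,"y":0.003,"z":0,"wx":0,"wy":0,"wz":0},{"grip":-1,"x":-0.024,"y":0.003,"z":0,"wx":0,"wy":0,"wz":0},{"grip":-1,"x":-0.023,"y":0.003,"z":0,"wx":0,"wy":0,"wz":0}]'; python3 -m crank '[{"grip":-1,"x":-0.023,"y":0.003,"z":0,"wx":0,"wy":0,"wz":0},{"grip":-1,"x":-0.023,"y":0.004,"z":0,"wx":0,"wy":0,"wz":0},{"grip":-1,"x":-0.023,"y":0.004,"z":0,"wx":0,"wy":0,"wz":0},{"grip":-1,"x":-0.024,"y":0.004,"z":0,"wx":0,"wy":0,"wz":0},{"grip":-1,"x":-0.023,"y":0.004,"z":0,"wx":0,"wy":0,"wz":0}]'; python3 -m crank '[{"grip":-1,"x":-0.015,"y":0.003,"z":0,"wx":0,"wy":0,"wz":0},{"grip":-1,"x":-0.008,"y":0.001,"z":0,"wx":0,"wy":0,"wz":0}]'; python3 -c "
from h import *
F(10);plan(-.108,14,.0445)"
```

```text
time_s: 28.3
eef_pos: [0.5219, -0.0292, 0.2989]
tcp_rot: [0.695, 0.719, -0.001, -0.0]
contact_force: [-8.4, -0.5, -3.0]
width: 0.0298
time_s: 28.92
eef_pos: [0.5253, -0.0465, 0.2989]
tcp_rot: [0.695, 0.719, -0.001, -0.0]
contact_force: [-8.7, -2.1, -3.9]
width: 0.0293
time_s: 29.18
eef_pos: [0.526, -0.05, 0.2989]
tcp_rot: [0.695, 0.719, -0.001, -0.0]
contact_force: [-6.9, -2.8, -3.9]
width: 0.0296
|F| 8.109509449180575 [-7.7959 -1.8415 -3.321 ] [0.5  0.53 0.4 ] d,y (np.float64(0.043563189393064555), np.float64(-0.07020160397098003)) [ 0.526  -0.0499  0.2989] t 29.675
d,y 0.043563189393064555 -0.07020160397098003
-0.007 0.001
-0.014 0.002
-0.021 0.004
-0.021 0.003
-0.021 0.004
-0.021 0.004
-0.021 0.004
-0.021 0.004
-0.021 0.005
-0.021 0.004
-0.021 0.005
-0.021 0.005
-0.014 0.003
-0.007 0.002
```

```bash
python3 -m crank '[{"grip":-1,"x":-0.007,"y":0.002,"z":0,"wx":0,"wy":0,"wz":0},{"grip":-1,"x":-0.014,"y":0.003,"z":0,"wx":0,"wy":0,"wz":0},{"grip":-1,"x":-0.021,"y":0.005,"z":0,"wx":0,"wy":0,"wz":0},{"grip":-1,"x":-0.021,"y":0.004,"z":0,"wx":0,"wy":0,"wz":0},{"grip":-1,"x":-0.021,"y":0.005,"z":0,"wx":0,"wy":0,"wz":0}]'; python3 -m crank '[{"grip":-1,"x":-0.021,"y":0.005,"z":0,"wx":0,"wy":0,"wz":0},{"grip":-1,"x":-0.021,"y":0.005,"z":0,"wx":0,"wy":0,"wz":0},{"grip":-1,"x":-0.021,"y":0.005,"z":0,"wx":0,"wy":0,"wz":0},{"grip":-1,"x":-0.021,"y":0.005,"z":0,"wx":0,"wy":0,"wz":0},{"grip":-1,"x":-0.021,"y":0.005,"z":0,"wx":0,"wy":0,"wz":0}]'; python3 -m crank '[{"grip":-1,"x":-0.021,"y":0.006,"z":0,"wx":0,"wy":0,"wz":0},{"grip":-1,"x":-0.021,"y":0.005,"z":0,"wx":0,"wy":0,"wz":0},{"grip":-1,"x":-0.014,"y":0.003,"z":0,"wx":0,"wy":0,"wz":0},{"grip":-1,"x":-0.007,"y":0.002,"z":0,"wx":0,"wy":0,"wz":0}]'; python3 -c "
from h import *
F(8);plan(-.145,14,.046)"
```

```text
time_s: 30.3
eef_pos: [0.5293, -0.0625, 0.2989]
tcp_rot: [0.695, 0.719, -0.001, -0.0]
contact_force: [-8.3, -1.4, -2.8]
width: 0.0295
time_s: 30.92
eef_pos: [0.5336, -0.0783, 0.2989]
tcp_rot: [0.695, 0.719, -0.001, -0.0]
contact_force: [-7.5, -1.9, -2.8]
width: 0.0296
time_s: 31.42
eef_pos: [0.5363, -0.0877, 0.2989]
tcp_rot: [0.695, 0.719, -0.001, -0.0]
contact_force: [-7.7, -2.8, -3.2]
width: 0.0296
|F| 8.25411334704512 [-7.7407 -2.5978 -3.1387] [0.22 0.36 0.21] d,y (np.float64(0.04462301214926956), np.float64(-0.10825404683601526)) [ 0.5363 -0.0876  0.2989] t 31.825
d,y 0.04462301214926956 -0.10825404683601526
-0.007 0.002
-0.013 0.003
-0.021 0.004
-0.020 0.005
-0.021 0.006
-0.020 0.005
-0.020 0.005
-0.021 0.006
-0.020 0.006
-0.020 0.005
-0.021 0.007
-0.020 0.006
-0.014 0.004
-0.006 0.002
```

```bash
python3 -m crank '[{"grip":-1,"x":-0.007,"y":0.002,"z":0,"wx":0,"wy":0,"wz":0},{"grip":-1,"x":-0.013,"y":0.004,"z":0,"wx":0,"wy":0,"wz":0},{"grip":-1,"x":-0.021,"y":0.005,"z":0,"wx":0,"wy":0,"wz":0},{"grip":-1,"x":-0.02,"y":0.005,"z":0,"wx":0,"wy":0,"wz":0},{"grip":-1,"x":-0.021,"y":0.006,"z":0,"wx":0,"wy":0,"wz":0}]'; python3 -m crank '[{"grip":-1,"x":-0.02,"y":0.006,"z":0,"wx":0,"wy":0,"wz":0},{"grip":-1,"x":-0.02,"y":0.006,"z":0,"wx":0,"wy":0,"wz":0},{"grip":-1,"x":-0.021,"y":0.006,"z":0,"wx":0,"wy":0,"wz":0},{"grip":-1,"x":-0.02,"y":0.006,"z":0,"wx":0,"wy":0,"wz":0},{"grip":-1,"x":-0.02,"y":0.006,"z":0,"wx":0,"wy":0,"wz":0}]'; python3 -m crank '[{"grip":-1,"x":-0.021,"y":0.007,"z":0,"wx":0,"wy":0,"wz":0},{"grip":-1,"x":-0.02,"y":0.006,"z":0,"wx":0,"wy":0,"wz":0},{"grip":-1,"x":-0.014,"y":0.004,"z":0,"wx":0,"wy":0,"wz":0},{"grip":-1,"x":-0.006,"y":0.002,"z":0,"wx":0,"wy":0,"wz":0}]'; python3 -c "
from h import *
F(10);F(10)
d=get_image('wrist');e=get_image('scene');cv2.imwrite('pics/end.png',np.hstack([d['img'][100:400,120:520],cv2.resize(e['img'][120:270,190:390],None,fx=2,fy=2)])[:,:,::-1])"
```

```text
time_s: 32.45
eef_pos: [0.54, -0.0999, 0.2989]
tcp_rot: [0.695, 0.719, -0.001, -0.0]
contact_force: [-8.5, -2.4, -3.4]
width: 0.0294
time_s: 33.08
eef_pos: [0.5451, -0.1149, 0.299]
tcp_rot: [0.695, 0.719, -0.001, -0.0]
contact_force: [-7.5, -2.5, -1.7]
width: 0.0294
time_s: 33.58
eef_pos: [0.5482, -0.1241, 0.299]
tcp_rot: [0.695, 0.719, -0.001, -0.0]
contact_force: [-8.0, -2.7, -2.2]
width: 0.0294
|F| 8.228691126024184 [-7.5643 -3.0232 -2.7487] [0.53 0.43 0.51] d,y (np.float64(0.04436526992226136), np.float64(-0.14512604943378468)) [ 0.5482 -0.124   0.299 ] t 34.075
|F| 8.799050537785677 [-8.09   -3.2454 -2.6731] [0.42 0.35 0.46] d,y (np.float64(0.044339434361506974), np.float64(-0.14514839848857186)) [ 0.5482 -0.124   0.299 ] t 34.575
```

View pics/end.png

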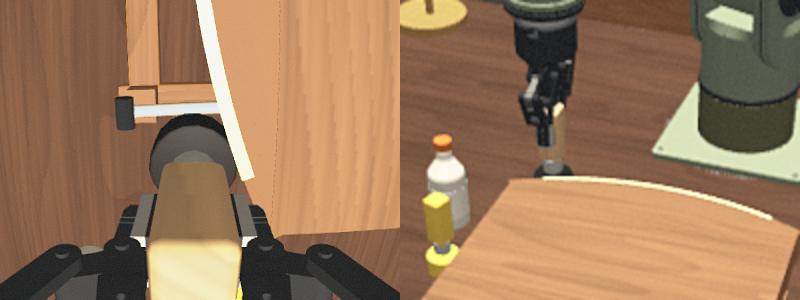

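The wheel sits close by the strip's right end, at (248,178) in the left crop. I'll do one last numeric check of where the end lies and of the push before handing in.

Run:
```python
from h import *
d=get_image("wrist");w=wonz(d,(368,279),.239);p=M.T@(w[:2]-O);print("strip end px -> seat y",p[1],w,"wheel y",state()[1])
F(12);F(12)
```

```text
strip end px -> seat y -0.14846310299855753 [ 0.5762 -0.1262  0.239 ] wheel y -0.14515936799418774
|F| 8.539571295251895 [-7.8241 -3.2129 -2.8536] [0.26 0.44 0.49] d,y (np.float64(0.044371009509206444), np.float64(-0.14509463204264458)) [ 0.5482 -0.124   0.299 ] t 35.325Traceback (most recent call last):
  File "<stdin>", line 3, in <module>
  File "h.py", line 42, in F
    f,s=force(n);print("|F|",ang(f,BIAS),f,s.round(2),"d,y",state(),get_obs()["eef_pos"],"t",get_obs()["time_s"])
        ~~~~~^^^
  File "h.py", line 24, in force
    F.append(get_obs()["contact_force"]); get_image("top")
                                          ~~~~~~~~~^^^^^^^
ValueError: 200 camera calls are used up
```

The strip end is at seat y = -0.148 and the wheel at -0.145, with a steady push of about 8.5 N and the arm still. I'm handing in.

```bash
python3 -c "
from bench import *
print(sign_off())"
```

```text
the job is handed in; nothing more can be done
None
```

I rolled the edging roller once along the strip from left to right, and handed the job in with it still held and pressed on the right end. It took about 36 s of the 72 s; `sign_off` gives no verdict.

- **Push:** At each stop along the strip the averaged horizontal push was 8.1 to 9.1 N. Single readings while rolling ran from about 7.4 to 9.9 N, with noise of about 0.4 N. I could not read the force between those samples.
- **Finish:** The last average was 8.5 N. The wheel was at seat y = -0.145 m, where the wrist image puts the strip end at -0.148 m.
- **Seat:** I estimated the glide at about 44 mm, far from the 190 mm limit. I judged it at rest because the arm held still and the force was steady for over 1 s; I did not measure its speed directly.
- **Roller and clearance:** It stayed upright, with the finger opening steady at 29 to 30 mm. I saw no sign of the hand touching the seat.
- **Other things on the table:** I did not re-measure them. The later pictures showed nothing visibly disturbed, and the path stayed clear of them.
- **Problems:** My first move was refused for incomplete rows and moved nothing. The last extra force average stopped early because the 200 camera calls were used up. My early stiffness estimate of 240 N/m was too high, and later readings fit about 190 to 200 N/m.

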